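Mount and pin the splined hub on the welding positioner

ROBOT

A 7-joint arm with a two-finger parallel gripper is mounted at the origin on the work surface. World frame = base frame: x ahead of the robot, y to its left, z up, the work surface at z = 0. Lengths are in m, angles in rad, forces in N, time in s.
With the tool pointing down it reaches from about 0.4 to 0.85 m from the base axis. Payload 4.5 kg.
Tool frame: the origin (TCP) lies between the finger pads; the fingertips stand 11 mm ahead of it and the grasp point (between the pads) lies 8 mm behind it (r.nose_length is the distance from the TCP to the fingertips, in m); z points along the fingers, y is the line along which they close (so a half turn about z gives the same grasp; the last joint's range is limited). The gripper opens to 88 mm and grips with 3 to 60 N. Pads are 18 mm wide; open, the fingers measure 123 mm over their backs; the gripper's body (75 mm by 187 mm) begins 45 mm behind the grasp point.
Start: joints at [-1.298, 0.689, -0.195, 1.565, 0.157, 0.902, -0.215], TCP at [0.148, 0.607, 0.25] pointing down, gripper open.
Joint ranges: [-3.01, 3.01], [-0.46, 2.08], [-1.47, 1.51], [0.13, 2.56], [-1, 4.14], [0.04, 2.09], [-2.66, 2.66]. Speed limits (rad/s): [2.57, 2.57, 3.14, 3.14, 3.14, 3.14, 3.14].

INTERFACE

Orientations are given as a unit quaternion [x, y, z, w].
In Python, from plant import get_state, snapshot, camera_model, r gives the robot as it stands.
- The arm moves only by the shell command python3 -m inch 'ROWS' [FORCE]. ROWS is text: rows parted by semicolons, each of 7 numbers parted by spaces: the opening, from -1 (shut) to 1 (fully open), then the shift along the tool's x, y, z in m, then the turn, a rotation vector about the tool's x, y, z in rad. A call has 1 to 20 rows; each row shifts and turns the commanded pose from where the row before left it, along the tool's axes as they then stand; what a row does not reach is not made up. A row lasts 1/12 s, in which the tool goes at most 41.7 mm and 7.16 degrees, less where a joint would pass 70% of its speed; a pose out of reach is approached as far as the arm can. A call is refused whole if a number of a shift passes 0.0417 or a number of a turn 0.125, either way. A call with a gripper value outside its range is refused whole. The fingers move at their own pace and stop on an object; FORCE is the grip in N (left out, the last holds). Time passes only in rows, so rows that do not move let the fingers close. It gives the time, the measured TCP pose, the force, the opening and the grip force at its end, in the units of the state.
- get_state(): the state, without advancing time (a new reading comes with each control period).
- snapshot(name): name is "side" or "top" or "wrist"; returns (picture, depth): 400x640x3 uint8, red, green, blue; 400x640 float32, m along the optical axis (not along the pixel's ray), 0 where there is no reading.
- camera_model(name): a dict with "intrinsics" (3x3 intrinsics, pixels), "view" (4x4, takes a point from world to camera coordinates). Camera axes: x right, y down, z forward; pixel columns grow to the right and rows downward; lengths in m; the calibration is good to about 2 mm. The wrist camera is an equidistant fisheye: a pixel r from the principal point sees the ray r / f radians off the axis. A picture is of the moment at which its call begins: read the wrist's pose just before it. camera_model takes no time and is no camera call; for the wrist camera it gives the pose at the moment of the call.
- r.finish_job(): hands the job in; it is judged then, once.
The state is a dict: "clock": time; "q": joint angles; "qd": joint speeds; "joint_torque": joint torques, N m; "tool_pos": TCP position; "eef_rot": TCP orientation; "contact_force": force on the tool from outside, world axes, zero at the start; "moment": the same for the moment, N m; "opening": opening from 0.0 (shut) to 1.0 (fully open); "finger_force": force on a finger pad.
Only numpy, scipy, OpenCV 4.12 (cv2) and the standard library are available. Lean on these libraries where they do the work, as an engineer would, in place of code of your own. Each camera call takes 0.05 s, during which the arm holds its last target. There are 200 camera calls.

TASK

Fit the splined drive hub to the welding positioner: turn the hub until its teeth line up with those of the spindle as it stands, and slide it fully home. Only then turn hub and spindle together until the hole in the hub's lug stands over the hole in the positioner's ledge, and push the round-headed lock pin from the wooden rack down through both holes until its head sits on the lug. Let go of everything, and leave the centre punch and the other things on the bench where they are.

Things in the scene. Friction and masses are not known exactly. Their poses are not given: they have to be found in the camera images.
- spindle_seat (a point): on the axis of the positioner's upright steel splined spindle, on top of its round shoulder (80 mm across, 60 mm above the bench), where the hub comes to rest. z up; x points along one of the six spindle teeth and turns with them. Teeth: straight, 60 deg apart, 7 mm wide, 37 mm across the tips, core 26 mm; 38 mm high, the top 6 mm narrowed as a lead-in (4 mm wide, 33 mm across).
- spindle_shaft (a joint): turn of the spindle on the positioner (rad), counter-clockwise from above; at 0 a tooth points straight at the ledge hole. At the start the nearest tooth is 15 to 30 deg off. It turns freely either way, more than a full turn, with a stiff friction of about 0.13 N m, and stays where it is left.
- positioner: the fixed positioner, a blue cast block about 150 x 150 mm, 48 mm high, with the spindle on it and the ledge on its +x side. Origin on the bench, on the spindle axis; x towards the ledge hole, z up.
- ledge_hole (a point): centre of the mouth of the vertical 13 mm through hole in the positioner's ledge, a blue block 40 x 44 mm, its top 58 mm above the bench (2 mm under the spindle shoulder). It is 62 mm from the spindle axis. x points away from that axis, z up.
- hub_bar (a point): centre of the hub's grip bar. The hub (loose, plain steel, about 0.45 kg, flat on the bench) is a ring 68 mm across, 30 mm high, with a flat lug at the bottom along its x and, over the ring, this bar along its y: 67 mm long, 14 mm thick (along x), from 46 to 68 mm above the hub's underside, on a leg at each end. z up, x towards the lug hole. This point is 57 mm above the underside.
- hub_foot (a point): centre of the hub's underside, on its bore axis (axes as hub_bar). The through bore is 41 mm wide with six inner teeth 7 mm wide reaching in to 30 mm across, at 30, 90, 150.. deg from the hub's x: it slides on when the hub's x lines up, within about 5 deg, with any spindle tooth. Fully home, this point is at spindle_seat.
- lug_hole (a point): centre of the upper mouth of the 13 mm through hole in the hub's lug, 62 mm from the bore axis along the hub's x. The lug is 32 mm wide, 10 mm thick, its underside level with the hub's, its end 80 mm from the bore axis. Axes as hub_bar.
- hub: the hub: same place and axes as hub_foot.
- pin_grip (a point): centre of the lock pin's head. The pin (loose steel, about 70 g) stands in one of the wooden rack's two holes: round shank 10 mm thick, 42 mm long, tip tapered over 7 mm; then a collar 22 mm across, 4 mm high; then a straight round head 16 mm across, 36 mm high. This point is 26 mm above the collar's underside and 68 mm above the tip, 14 mm below the top. z up along the pin.
- pin_shoulder (a point): centre of the underside of the pin's collar, which rests on the rack at the start and on the lug in the end.
- pin_tip (a point): lower end of the pin's shank, on its axis.
- pin: the lock pin: same place as pin_tip.
- rack_top (a point): centre of the top of the wooden rack, a fixed block 60 x 130 x 50 mm; its two 13 mm holes are 35 mm from this point along its +y and -y. x is across the rack, z up.
- punch: the centre punch, standing in the rack's other hole: cone-shaped, 24 mm across at the rack, tapering to 9 mm, 40 mm above the rack. Origin at its point, 42 mm below the rack's top. To be left alone.
- flange: plain loose steel ring, 60 mm across, 18 mm high, 24 mm smooth bore, no lug; origin centre of underside. To be left alone.
- bignut: loose hexagon nut, 38 mm across, 16 mm high; origin centre of underside. To be left alone.
- wirebrush: wire brush lying at the far left of the bench. To be left alone.
- hammer: hammer lying at the far right of the bench. To be left alone.
- spanner: spanner lying at the far side of the bench. To be left alone.
Things that resemble listed ones, but are neither listed nor needed, are in the scene too. Leave any yellow look-alike of the pin alone. Of the things that look like the hub, the larger one is meant.

How it is judged:
By the outcome, as a careful person would: the job done as asked, in the order asked, and still so for the second after the job is handed in, with the robot touching nothing.
It also fails if it takes over 64 s, if anything falls off the work surface, if the arm or the gripper's body presses on something with over 40 N, if the wrist force passes 120 N, or if a joint passes its speed limit or range.

## Working session

There is one attempt and no reset: what is moved stays moved. The work goes in short steps, Python scripts to look and compute and a shell command to move; the robot and the scene stay as the last step left them, time stands still between calls to the robot, and variables do not carry over. Pictures are saved under pics/ and viewed, at most 14 in all, crops included, and the job is handed in when it is done.

```bash
mkdir -p pics; ls
python3 - <<'E'
from plant import *
import cv2, numpy as np
for n in ("top","side"):
    p,d=snapshot(n); np.savez(f"pics/{n}.npz",p=p,d=d); cv2.imwrite(f"pics/{n}1.png",p[:,:,::-1])
    m=camera_model(n); print(n,np.round(m["intrinsics"],1).tolist(),np.round(m["view"],4).tolist())
s=get_state(); print(s)
E
```

```text
pics
top [[427.2, 0.0, 329.7], [0.0, 427.2, 196.9], [0.0, 0.0, 1.0]] [[0.007, -0.9999, -0.0092, 0.0072], [-0.9916, -0.0057, -0.1292, 0.6014], [0.1291, 0.01, -0.9916, 1.1143], [0.0, 0.0, 0.0, 1.0]]
side [[374.0, 0.0, 317.4], [0.0, 374.0, 198.5], [0.0, 0.0, 1.0]] [[-0.9486, -0.3162, 0.0111, 0.5693], [-0.2127, 0.6114, -0.7622, 0.1658], [0.2342, -0.7254, -0.6472, 0.7677], [0.0, 0.0, 0.0, 1.0]]
{'clock': 0.1, 'q': array([-1.2982322 ,  0.68989608, -0.19449439,  1.56623211,  0.15729982,
        0.90249846, -0.21510683]), 'qd': array([-1.88675587e-03, -2.25586438e-03, -4.63704318e-04, -4.53899307e-04,
        1.07551261e-03, -2.01361521e-04,  4.25973242e-05]), 'joint_torque': array([-3.04298752e-03, -5.28504610e+01, -1.27156310e+00, -1.53838062e+01,
       -5.25748939e-02,  1.98746864e-03,  4.37623237e-05]), 'tool_pos': array([0.14773914, 0.60672521, 0.24899419]), 'eef_rot': array([ 1.19074539e-01,  9.92884977e-01, -8.22014641e-04, -3.00058460e-05]), 'contact_force': array([ 1.13293624, -0.69220449,  0.28480962]), 'moment': array([-0.00641737,  0.02616508,  0.00048351]), 'finger_force': 0.0, 'opening': 0.9977029436930163}
```

View pics/top1.png

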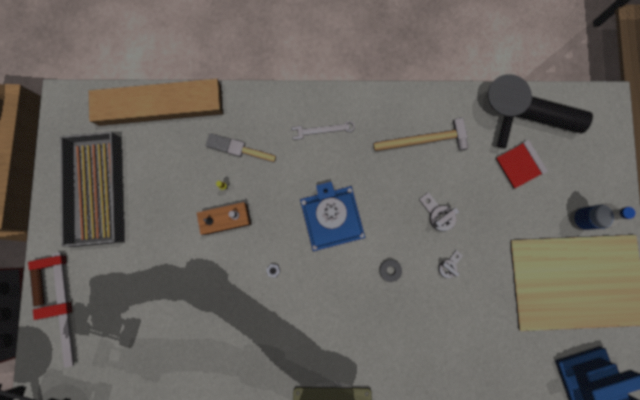

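View pics/side1.png

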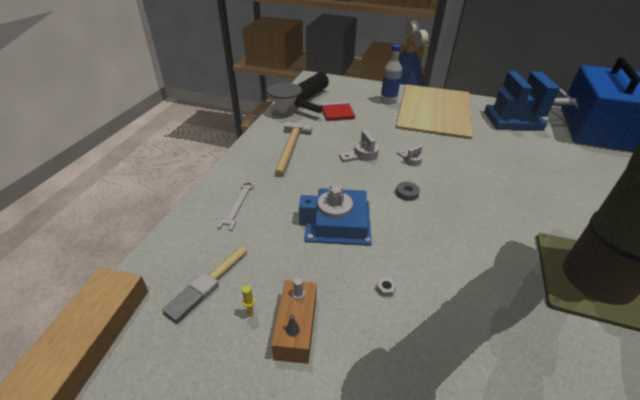

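The top view shows the hub at about (442,215) with its lug up-left at (428,200), and the smaller look-alike at (450,265). The positioner is at (332,212) with its ledge at (325,188). The rack is at (222,217), with the pin at (233,213) and the punch at (209,220). The side view agrees.

```bash
cat > h.py <<'E'
import numpy as np, cv2
from plant import *
from scipy.spatial.transform import Rotation as R
def rays(name,uv,m=None):
    """unit-free ray dirs (camera, z=1 for pinhole) for pixels"""
    m=m or camera_model(name); K=np.array(m["intrinsics"]); V=np.array(m["view"])
    a=(np.asarray(uv,float)-K[:2,2])/[K[0,0],K[1,1]]
    if name=="wrist":
        t=np.linalg.norm(a,axis=-1,keepdims=True); a=a*np.tan(t)/np.maximum(t,1e-9)
    d=np.concatenate([a,np.ones(a.shape[:-1]+(1,))],-1)
    return d@V[:3,:3], -V[:3,:3].T@V[:3,3]
def onplane(name,uv,z,m=None):
    d,c=rays(name,uv,m); return c+d*((z-c[2])/d[...,2])[...,None]
def cloud(name,dep,m=None):
    v,u=np.mgrid[:400,:640]; d,c=rays(name,np.stack([u,v],-1),m)
    P=c+d*dep[...,None]; P[dep<=0]=np.nan; return P
def tool():
    s=get_state(); M=R.from_quat(s["eef_rot"]).as_matrix(); return s,s["tool_pos"],M
def plan(target,yaw_y):
    """delta to TCP target in tool axes; yaw_y: world yaw (rad) wanted of tool y (mod pi)"""
    s,p,M=tool(); cur=np.arctan2(M[1,1],M[0,1]); e=(yaw_y-cur+np.pi/2)%np.pi-np.pi/2
    print("pos",p.round(4),"yaw_y deg",np.degrees(cur).round(2),"tool shift mm",(M.T@(np.array(target)-p)*1000).round(1),"tool rz",round(-e,4),"q7",s["q"][6].round(2),"t",s["clock"])
E
python3 - <<'E'
from h import *
a=np.load("pics/top.npz"); P=cloud("top",a["d"])
def reg(c,w,lo,hi,n):
    u,v=c; Q=P[v-w:v+w,u-w:u+w].reshape(-1,3); Q=Q[(Q[:,2]>lo)&(Q[:,2]<hi)]
    print(n,len(Q),Q.mean(0).round(4)); 
    r=cv2.minAreaRect((Q[:,:2]*1000).astype(np.float32)); print("  rect",np.round(r[0],1),np.round(r[1],1),round(r[2],1)); return Q
reg((442,215),22,.05,.08,"bar"); reg((442,215),24,.006,.08,"hub"); reg((332,212),30,.085,.11,"spindle")
reg((332,212),30,.054,.07,"shoulder+ledge"); reg((332,212),40,.03,.11,"positioner")
reg((222,217),32,.04,.056,"rack"); reg((233,213),12,.075,.1,"pin head")
print("ray pin", onplane("top",(233,212),.088)," ledge",onplane("top",(325,187),.058),"sp",onplane("top",(331,212),.098),"lughole",onplane("top",(428,200),.01),"ring",onplane("top",(442,215),.05))
E
```

```text
bar 158 [ 0.5474 -0.2933  0.0671]
  rect [ 548.1 -294.6] [14.4 68.1] 36.7
hub 710 [ 0.559 -0.284  0.032]
  rect [ 557.1 -292.1] [116.3 132.4] 87.5
spindle 118 [0.5567 0.008  0.0965]
  rect [557.    8.3] [32.8 33.4] 0.9
shoulder+ledge 823 [0.5732 0.0123 0.06  ]
  rect [565.9  10.2] [101.8 145.2] 80.3
positioner 2374 [0.5483 0.0056 0.0549]
  rect [561.1   8.7] [157.4 130.2] 15.0
rack 1025 [0.5441 0.2966 0.0505]
  rect [569.7 304. ] [115.5 131. ] 13.2
pin head 36 [0.5503 0.2626 0.0889]
  rect [550.1 262.8] [13.5 14.4] 2.9
ray pin [0.55424858 0.25957439 0.088     ]  ledge [0.62535424 0.02358914 0.058     ] sp [0.55484186 0.00689771 0.098     ] lughole [ 0.59802077 -0.25997246  0.01      ] ring [ 0.55317696 -0.28727081  0.05      ]
```

```bash
python3 -m inch '1 -.026 -.0235 0 0 0 0;1 -.026 -.0235 0 0 0 0;1 -.026 -.0235 0 0 0 0;1 -.026 -.0235 0 0 0 0;1 -.026 -.0235 0 0 0 0;1 -.026 -.0235 0 0 0 0;1 -.026 -.0235 0 0 0 0;1 -.026 -.0235 0 0 0 0;1 -.026 -.0235 0 0 0 0;1 -.026 -.0235 0 0 0 0;1 -.026 -.0235 0 0 0 0;1 -.026 -.0235 0 0 0 0;1 -.026 -.0235 0 0 0 0;1 -.026 -.0235 0 0 0 0;1 -.026 -.0235 0 0 0 0;1 -.026 -.0235 0 0 0 0;1 -.026 -.0235 0 0 0 0;1 -.026 -.0235 0 0 0 0;1 -.026 -.0235 0 0 0 0;1 0 0 0 0 0 0'
python3 - <<'E'
from h import *
m=camera_model("wrist"); p,d=snapshot("wrist"); np.savez("pics/w1.npz",p=p,d=d,K=m["intrinsics"],V=m["view"]); cv2.imwrite("pics/w1.png",p[:,:,::-1])
print(np.round(m["intrinsics"],1)); V=np.array(m["view"]); print("cam",-V[:3,:3].T@V[:3,3],V[2,:3])
plan([.548,-.2946,.15],np.radians(36.7))
E
```

```text
clock: 1.77
tool_pos: [0.5257, 0.0483, 0.2492]
eef_rot: [0.125, 0.992, -0.002, 0.001]
contact_force: [0.6, -0.2, 0.2]
opening: 0.999
finger_force: 0.0
[[309.7   0.  319.5]
 [  0.  309.7 200.4]
 [  0.    0.    1. ]]
cam [0.44895697 0.06768418 0.38319017] [ 0.29673405 -0.08104745 -0.95151469]
pos [0.5237 0.0522 0.2491] yaw_y deg 75.86 tool shift mm [-108.2 -330.2   99.8] tool rz 0.6835 q7 0.91 t 1.8167
```

View pics/w1.png

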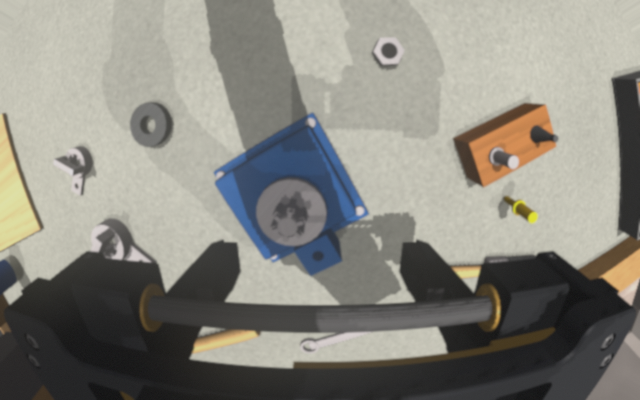

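The wrist view shows the spindle at about (292,212) and the ledge hole at about (319,255). The rack is at (505,145) with the pin at (505,158).

```bash
cat > teeth.py <<'E'
from h import *
import sys
f=np.load(sys.argv[1]); m=dict(intrinsics=f["K"],view=f["V"]); P=cloud("wrist",f["d"],m).reshape(-1,3); g=f["p"].reshape(-1,3).mean(1)
c=np.array([.5567,.0083])
ok=np.isfinite(P[:,2])&(np.hypot(*(P[:,:2]-c).T)<.06)
for lo,hi,n in ((.055,.066,"shoulder"),(.09,.105,"top")):
    Q=P[ok&(P[:,2]>lo)&(P[:,2]<hi)]; Q=Q[np.hypot(*(Q[:,:2]-c).T)<.043]
    print(n,len(Q),Q.mean(0),cv2.minEnclosingCircle((Q[:,:2]*1000).astype(np.float32)),cv2.minAreaRect((Q[:,:2]*1000).astype(np.float32)))
    if n=="top": ct=np.array(cv2.minEnclosingCircle((Q[:,:2]*1000).astype(np.float32))[0])/1000
Q=P[ok&(P[:,2]>.082)&(P[:,2]<.105)]; e=Q[:,:2]-ct; r=np.hypot(*e.T); a=np.arctan2(e[:,1],e[:,0])
s=(r>.0135)&(r<.019); z=np.exp(6j*a[s]).sum(); print("tooth angle mod60",np.degrees(np.angle(z))/6,"strength",abs(z)/s.sum(),s.sum())
# image: blue ledge hole
img=cv2.cvtColor(f["p"],cv2.COLOR_RGB2GRAY).astype(np.float32)
V=f["V"];K=f["K"]
def proj(X):
    q=X@V[:3,:3].T+V[:3,3]; t=np.arctan2(np.hypot(q[...,0],q[...,1]),q[...,2]); h=np.hypot(q[...,0],q[...,1])
    return (q[...,:2]*(t/h)[...,None]*K[0,0]+K[:2,2]).astype(np.float32)
# ortho picture at z=.098 and .058, 0.25mm/px
for z,n in ((.098,"o98"),(.058,"o58")):
    y,x=np.mgrid[.05:-.05:-.00025,-.03:.1:.00025][::1] if 0 else np.meshgrid(np.arange(.06,-.06,-.0003),np.arange(-.06,.1,.0003),indexing="ij")
    X=np.stack([ct[0]+x,ct[1]+y,np.full_like(x,z)],-1); uv=proj(X); o=cv2.remap(f["p"],uv[...,0],uv[...,1],cv2.INTER_CUBIC)
    cv2.imwrite(f"pics/{sys.argv[2]}_{n}.png",o[:,:,::-1])
print("ct",ct)
E
python3 teeth.py pics/w1.npz w1
```

```text
shoulder 2673 [0.5524027  0.007699   0.05934415] ((558.3704833984375, 6.416879653930664), 42.07720947265625) ((557.39453125, 4.585369110107422), (77.28890228271484, 80.69800567626953), 75.90079498291016)
top 707 [0.55554417 0.00518611 0.0957709 ] ((557.1832275390625, 4.736740589141846), 18.81664276123047) ((556.9571533203125, 5.29248046875), (37.29737854003906, 33.477699279785156), 27.707616806030273)
tooth angle mod60 -25.941845097342583 strength 0.6788565935793268 289
ct [0.55718323 0.00473674]
```

View pics/w1_o98.png

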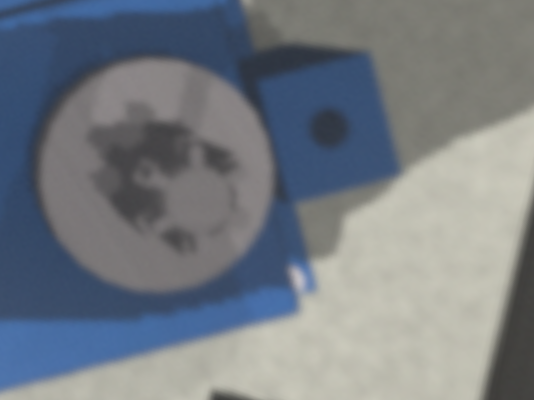

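The rectified crop shows the round shoulder, the spindle teeth and the ledge hole at (328,128). The teeth are too soft to trust, so I take one closer look with the arm at rest.

```bash
python3 -m inch '1 -.024 -.007 .015 0 0 0;1 -.024 -.007 .02 0 0 0;1 -.024 -.007 .02 0 0 0;1 -.024 -.008 .02 0 0 0;1 0 0 .005 0 0 0;1 0 0 0 0 0 0;1 0 0 0 0 0 0;1 0 0 0 0 0 0'
python3 - <<'E'
from h import *
m=camera_model("wrist"); p,d=snapshot("wrist"); np.savez("pics/w2.npz",p=p,d=d,K=m["intrinsics"],V=m["view"]); cv2.imwrite("pics/w2.png",p[:,:,::-1])
plan([.548,-.2946,.15],np.radians(36.7))
E
python3 teeth.py pics/w2.npz w2
python3 - <<'E'
import cv2,numpy as np
a=cv2.imread("pics/w2_o98.png"); b=cv2.imread("pics/w2_o58.png"); w=cv2.imread("pics/w2.png")
cv2.imwrite("pics/c2.png",np.vstack([cv2.convertScaleAbs(x,alpha=1.5)[:300,:] for x in (a,b)]))
E
```

```text
clock: 2.48
tool_pos: [0.608, 0.0076, 0.1706]
eef_rot: [0.118, 0.993, 0.001, 0.0]
contact_force: [-0.2, 0.1, 1.0]
opening: 0.998
finger_force: 0.0
pos [0.6082 0.0074 0.1708] yaw_y deg 76.44 tool shift mm [ -12.3 -307.7   20.5] tool rz 0.6935 q7 1.0 t 2.5333
shoulder 5777 [0.55600712 0.00584092 0.05932408] ((558.9526977539062, 6.007730007171631), 42.02604675292969) ((557.415283203125, 4.5050811767578125), (78.2537612915039, 79.22991180419922), 76.31249237060547)
top 1549 [0.55670584 0.00496174 0.09594543] ((557.1304931640625, 4.320777893066406), 18.832443237304688) ((557.0714111328125, 4.103342056274414), (34.48999786376953, 37.269142150878906), 63.83382797241211)
tooth angle mod60 -26.204945562573428 strength 0.6876837318067617 473
ct [0.55713049 0.00432078]
```

View pics/c2.png

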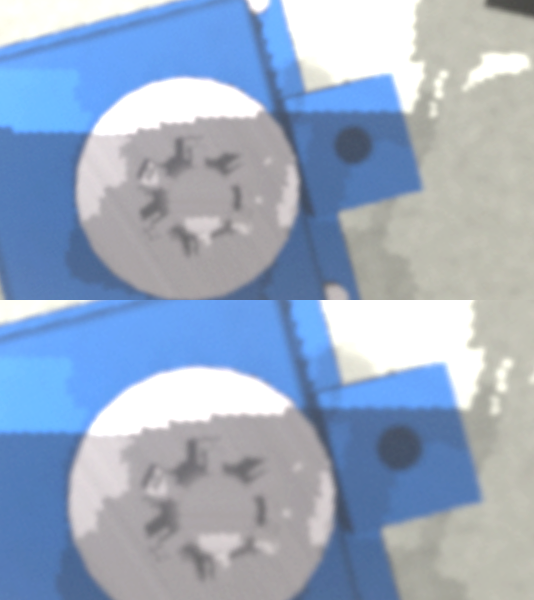

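Dark gaps sit near 5° mod 60, so the teeth are at about 34° mod 60, which agrees with the depth estimate of 33.8°. The ledge hole is at about 14.9° and 61.8 mm from the axis, so the tooth is 19° off, within the stated 15–30°. Next, the hub.

```bash
python3 -m inch '1 -.0015 -.02 0 0 0 0;1 -.0015 -.036 0 0 0 0;1 -.0015 -.036 0 0 0 0;1 -.0015 -.036 0 0 0 0;1 -.0015 -.036 0 0 0 0;1 -.0015 -.036 0 0 0 0;1 -.0015 -.036 0 0 0 0;1 -.0015 -.036 0 0 0 0;1 0 -.036 0 0 0 0;1 0 0 0 0 0 .1155;1 0 0 0 0 0 .1155;1 0 0 0 0 0 .1155;1 0 0 0 0 0 .1155;1 0 0 0 0 0 .1155;1 0 0 0 0 0 .1155;1 0 0 0 0 0 0;1 0 0 0 0 0 0;1 0 0 0 0 0 0'
cat > hub.py <<'E'
from h import *
m=camera_model("wrist"); p,d=snapshot("wrist"); np.savez("pics/w3.npz",p=p,d=d); cv2.imwrite("pics/w3.png",p[:,:,::-1])
P=cloud("wrist",d,m).reshape(-1,3); ok=np.isfinite(P[:,2])&(np.hypot(P[:,0]-.548,P[:,1]+.2946)<.1)
Q=P[ok&(P[:,2]>.055)&(P[:,2]<.078)]; r=cv2.minAreaRect((Q[:,:2]*1000).astype(np.float32)); print("bar",len(Q),Q.mean(0),r)
plan([.548,-.2946,.049],np.radians(36.7))
S=P[ok&(P[:,2]>.02)&(P[:,2]<.035)]; print("ring",len(S),cv2.minAreaRect((S[:,:2]*1000).astype(np.float32)))
L=P[ok&(P[:,2]>.006)&(P[:,2]<.014)]; print("lug",len(L),L.mean(0),cv2.minAreaRect((L[:,:2]*1000).astype(np.float32)))
E
python3 hub.py
```

```text
clock: 4.03
tool_pos: [0.5476, -0.2958, 0.1703]
eef_rot: [0.448, 0.894, 0.0, 0.0]
contact_force: [0.5, -0.4, 0.7]
opening: 0.999
finger_force: 0.0
bar 1355 [ 0.54612386 -0.29698005  0.06712157] ((547.1388549804688, -298.6252746582031), (13.563700675964355, 66.68804931640625), 36.919151306152344)
pos [ 0.5476 -0.296   0.1701] yaw_y deg 36.77 tool shift mm [  0.9   1.1 121.1] tool rz 0.0012 q7 0.95 t 4.0833
ring 2411 ((547.0542602539062, -297.71929931640625), (66.49632263183594, 65.6714096069336), 34.837100982666016)
lug 1446 [ 0.58489678 -0.26887783  0.00927731] ((537.3294677734375, -297.4952697753906), (176.51441955566406, 52.53887176513672), 36.859580993652344)
```

View pics/w3.png

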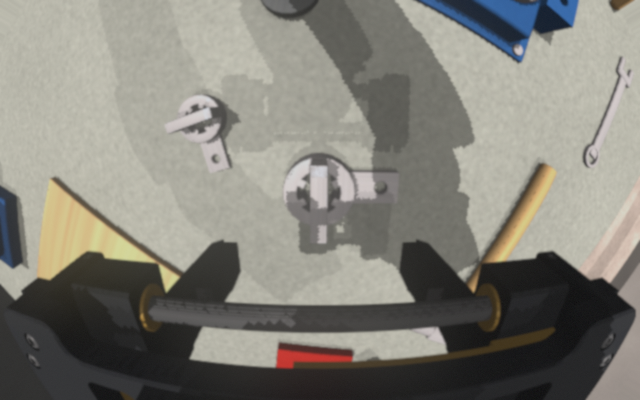

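The view shows the big hub at (320,190) centred between the fingers, with its lug hole to the right at (381,187). The tool is aligned, so I descend and grip.

```bash
python3 -m inch '1 0 0 .02 0 0 0;1 0 0 .025 0 0 0;1 0 0 .025 0 0 0;1 0 0 .02 0 0 0;1 0 0 .015 0 0 0;1 0 0 .01 0 0 0;1 0 0 .006 0 0 0;1 0 0 0 0 0 0;-1 0 0 0 0 0 0;-1 0 0 0 0 0 0;-1 0 0 0 0 0 0;-1 0 0 0 0 0 0;-1 0 0 0 0 0 0;-1 0 0 0 0 0 0;-1 0 0 0 0 0 0;-1 0 0 0 0 0 0;-1 0 0 0 0 0 0;-1 0 0 0 0 0 0' 45
python3 - <<'E'
from h import *
plan([.5569,.0055,.19],np.radians(33.8))
E
```

```text
clock: 5.58
tool_pos: [0.5474, -0.2963, 0.0487]
eef_rot: [0.449, 0.893, 0.0, -0.0]
contact_force: [0.2, -0.4, 0.2]
opening: 0.264
finger_force: 0.0
pos [ 0.5474 -0.2963  0.0487] yaw_y deg 36.61 tool shift mm [ 236.6  187.6 -141.3] tool rz 0.0491 q7 0.93 t 5.5833
```

```bash
python3 -m inch '-1 0 0 0 0 0 0;-1 0 0 0 0 0 0;-1 0 0 0 0 0 0;-1 0 0 0 0 0 0;-1 0 0 0 0 0 0;-1 0 0 0 0 0 0;-1 0 0 -.01 0 0 0;-1 0 0 -.02 0 0 0;-1 0 0 -.025 0 0 0;-1 0 0 -.025 0 0 0;-1 0 0 -.025 0 0 0;-1 0 0 -.015 0 0 0;-1 0 0 -.005 0 0 0;-1 0 0 0 0 0 0;-1 0 0 0 0 0 0'
python3 - <<'E'
from h import *
plan([.5569,.0055,.173],np.radians(33.8))
E
```

```text
clock: 6.83
tool_pos: [0.5466, -0.296, 0.173]
eef_rot: [0.449, 0.893, 0.0, -0.001]
contact_force: [-0.6, 0.4, -4.0]
opening: 0.153
finger_force: 45.0
pos [ 0.5466 -0.296   0.173 ] yaw_y deg 36.62 tool shift mm [2.359e+02 1.881e+02 2.000e-01] tool rz 0.0492 q7 0.95 t 6.8333
```

```bash
python3 -m inch '-1 .01 .008 0 0 0 0;-1 .0215 .017 0 0 0 0;-1 .0215 .017 0 0 0 0;-1 .0215 .017 0 0 0 0;-1 .0215 .017 0 0 0 0;-1 .0215 .017 0 0 0 0;-1 .0215 .017 0 0 0 0;-1 .0215 .017 0 0 0 0;-1 .0215 .017 0 0 0 0;-1 .0215 .017 0 0 0 0;-1 .0215 .017 0 0 0 0;-1 .011 .010 0 0 0 0;-1 0 0 0 0 0 .049;-1 0 0 0 0 0 0;-1 0 0 0 0 0 0;-1 0 0 0 0 0 0;-1 0 0 0 0 0 0'
python3 - <<'E'
from h import *
plan([.5569,.0055,.12],np.radians(33.8))
m=camera_model("wrist");p,d=snapshot("wrist"); P=cloud("wrist",d,m).reshape(-1,3); c=get_state()["tool_pos"]
ok=np.isfinite(P[:,2])&(np.hypot(*(P[:,:2]-c[:2]).T)<.09)
for n,a,b in (("bar",c[2]+.01,c[2]+.03),("ring",c[2]-.03,c[2]-.012),("sh",.055,.066)):
    Q=P[ok&(P[:,2]>a)&(P[:,2]<b)]; print(n,len(Q),Q.mean(0) if len(Q) else 0,cv2.minAreaRect((Q[:,:2]*1000).astype(np.float32)) if len(Q)>5 else 0)
t,dt=snapshot("top");s,ds=snapshot("side"); np.savez("pics/s4.npz",t=t,dt=dt,s=s,ds=ds)
o=np.hstack([cv2.resize(t[150:270,270:400],None,fx=3,fy=3)[:360],cv2.resize(s[110:250,270:410],(360,360))]);cv2.imwrite("pics/s4.png",o[:,:,::-1])
E
```

```text
clock: 8.25
tool_pos: [0.5571, 0.0043, 0.1733]
eef_rot: [0.471, 0.882, -0.0, -0.0]
contact_force: [0.9, -0.7, -4.8]
opening: 0.156
finger_force: 45.0
pos [0.5571 0.0043 0.1733] yaw_y deg 33.76 tool shift mm [ 1.1  0.5 53.3] tool rz -0.0007 q7 0.46 t 8.25
bar 4740 [0.55162342 0.01147174 0.19211465] ((554.1475219726562, 1.5476608276367188), (42.30447769165039, 66.7550048828125), 14.82668399810791)
ring 3867 [0.54840698 0.01590913 0.15329378] ((556.1060791015625, 4.772041320800781), (63.40202331542969, 64.24861907958984), 78.64969635009766)
sh 3303 [0.55703858 0.02310936 0.05898618] ((575.1722412109375, 5.509410858154297), (115.69735717773438, 78.92210388183594), 2.256265878677368)
```

View pics/s4.png

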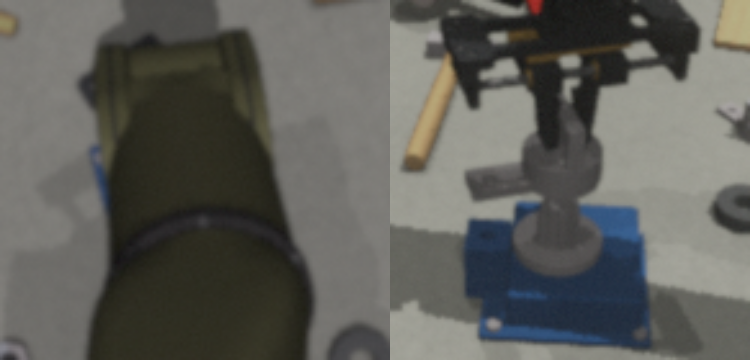

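The hub hangs centred above the spindle, with its lug to the left in the side view. I lower it onto the lead-in.

```bash
python3 -m inch '-1 0 0 .01 0 0 0;-1 0 0 .01 0 0 0;-1 0 0 .005 0 0 0;-1 0 0 .002 0 0 0;-1 0 0 .002 0 0 0;-1 0 0 .002 0 0 0;-1 0 0 .001 0 0 0;-1 0 0 0 0 0 0;-1 0 0 0 0 0 0'
```

```text
clock: 9.15
tool_pos: [0.5577, 0.0052, 0.1419]
eef_rot: [0.471, 0.882, 0.0, 0.0]
contact_force: [0.1, 0.2, -4.9]
opening: 0.15
finger_force: 45.0
```

```bash
python3 -m inch '-1 0 0 .002 0 0 0;-1 0 0 .002 0 0 0;-1 0 0 .002 0 0 0;-1 0 0 .002 0 0 0;-1 0 0 .002 0 0 0;-1 0 0 .002 0 0 0;-1 0 0 0 0 0 0;-1 0 0 0 0 0 0'
python3 - <<'E'
from h import *
print(get_state()["moment"]); plan([.5569,.0055,.12],np.radians(33.8))
E
```

```text
clock: 9.82
tool_pos: [0.5572, 0.0054, 0.1294]
eef_rot: [0.471, 0.882, -0.0, -0.0]
contact_force: [-1.3, 1.8, -4.5]
opening: 0.158
finger_force: 45.0
[ 0.25892502  0.27346815 -0.00032397]
pos [0.5572 0.0054 0.1294] yaw_y deg 33.82 tool shift mm [ 0.3 -0.2  9.4] tool rz 0.0003 q7 0.46 t 9.8167
```

```bash
python3 -m inch '-1 0 0 .003 0 0 0;-1 0 0 .003 0 0 0;-1 0 0 .003 0 0 0;-1 0 0 .003 0 0 0;-1 0 0 .003 0 0 0;-1 0 0 .003 0 0 0;-1 0 0 .001 0 0 0;-1 0 0 .001 0 0 0;-1 0 0 .001 0 0 0;-1 0 0 0 0 0 0;-1 0 0 0 0 0 0'
python3 - <<'E'
from h import *
print(get_state()["moment"]); plan([.5569,.0055,.12],np.radians(14.9))
E
```

```text
clock: 10.73
tool_pos: [0.5573, 0.0054, 0.1094]
eef_rot: [0.471, 0.882, 0.0, -0.0]
contact_force: [-4.2, 2.6, 5.9]
opening: 0.154
finger_force: 50.0
[0.59716236 0.94861463 0.01978462]
pos [0.5573 0.0054 0.1094] yaw_y deg 33.81 tool shift mm [  0.3  -0.3 -10.6] tool rz 0.3301 q7 0.45 t 10.7333
```

```bash
python3 -m inch '-1 0 0 .001 0 0 0;-1 0 0 0 0 0 0;-1 0 0 -.0005 0 0 .04;-1 0 0 0 0 0 .04;-1 0 0 0 0 0 .04;-1 0 0 0 0 0 .04;-1 0 0 0 0 0 .04;-1 0 0 0 0 0 .04;-1 0 0 0 0 0 .04;-1 0 0 0 0 0 .04;-1 0 0 0 0 0 .01;-1 0 0 0 0 0 0;-1 0 0 0 0 0 0;-1 0 0 0 0 0 0' 55
python3 - <<'E'
from h import *
print(get_state()["moment"]); plan([.5569,.0055,.12],np.radians(14.9))
m=camera_model("wrist");p,d=snapshot("wrist"); np.savez("pics/w5.npz",p=p,d=d,K=m["intrinsics"],V=m["view"]); cv2.imwrite("pics/w5.png",p[:,:,::-1])
E
```

```text
clock: 11.9
tool_pos: [0.5574, 0.0055, 0.1094]
eef_rot: [0.609, 0.793, 0.0, -0.0]
contact_force: [-4.8, 2.1, 10.6]
opening: 0.151
finger_force: 61.6
[0.61978991 1.12311878 0.10982848]
pos [0.5574 0.0055 0.1094] yaw_y deg 14.94 tool shift mm [  0.1  -0.5 -10.6] tool rz 0.0007 q7 0.25 t 11.9
```

View pics/w5.png

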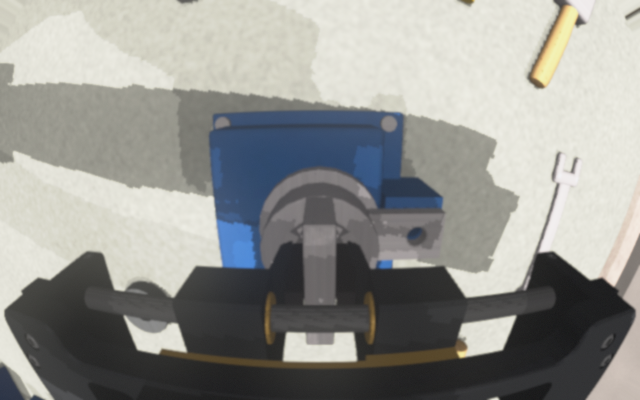

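The hub is home and turned. I let go, rise and check the two holes.

```bash
python3 -m inch '0 0 0 0 0 0 0;0 0 0 0 0 0 0;0 0 0 0 0 0 0;0 0 0 0 0 0 0;0 0 0 0 0 0 0;0 0 0 0 0 0 0;0 0 0 0 0 0 0;0 0 0 0 0 0 0;0 0 0 -.02 0 0 0;0 0 0 -.03 0 0 0;0 0 0 -.03 0 0 0;0 0 0 -.03 0 0 0;0 .02 0 -.01 0 0 0;0 0 0 0 0 0 0;0 0 0 0 0 0 0;0 0 0 0 0 0 0'
cat > look.py <<'E'
from h import *
import sys
m=camera_model("wrist");p,d=snapshot("wrist"); np.savez("pics/w6.npz",p=p,d=d,K=m["intrinsics"],V=m["view"]); cv2.imwrite("pics/w6.png",p[:,:,::-1])
P=cloud("wrist",d,m).reshape(-1,3); c=np.array([.557,.005]); e=P[:,:2]-c; rr=np.hypot(*e.T); ok=np.isfinite(P[:,2])
B=P[ok&(rr<.045)&(P[:,2]>.122)&(P[:,2]<.138)]; r=cv2.minAreaRect((B[:,:2]*1000).astype(np.float32)); print("bar",B[:,2].mean(),r)
RG=P[ok&(rr<.045)&(P[:,2]>.086)&(P[:,2]<.095)]; print("ring",RG[:,2].mean(),cv2.minEnclosingCircle((RG[:,:2]*1000).astype(np.float32)))
L=P[ok&(rr<.09)&(rr>.04)&(P[:,2]>.065)&(P[:,2]<.076)&(e[:,0]>0)]; print("lug",len(L),L[:,2].mean(),cv2.minAreaRect((L[:,:2]*1000).astype(np.float32)))
# orthophoto of the lug plane, 0.25 mm/px
x,y=np.meshgrid(np.arange(-.01,.10,.00025),np.arange(.06,-.04,-.00025)); X=np.stack([c[0]+x,c[1]+y,np.full_like(x,.07)],-1)
V=m["view"];K=m["intrinsics"]; q=X@V[:3,:3].T+V[:3,3]; h=np.hypot(q[...,0],q[...,1]); uv=(q[...,:2]*(np.arctan2(h,q[...,2])/h)[...,None]*K[0][0]+K[:2,2]).astype(np.float32)
o=cv2.remap(p,uv[...,0],uv[...,1],cv2.INTER_CUBIC); cv2.imwrite("pics/o6.png",cv2.convertScaleAbs(np.hstack([o[:,:,::-1]]),alpha=1.6))
cam=-V[:3,:3].T@V[:3,3]; print("cam",cam)
plan([.59,.05,.2],np.radians(14.9))
E
python3 look.py
```

```text
clock: 13.28
tool_pos: [0.5515, 0.0239, 0.227]
eef_rot: [0.609, 0.793, -0.001, -0.001]
contact_force: [-0.1, 0.5, -0.3]
opening: 0.501
finger_force: 0.0
bar 0.12730665874989333 ((557.6209106445312, 4.151454925537109), (13.79681396484375, 66.28398132324219), 14.56324577331543)
ring 0.08944842992395274 ((557.3551025390625, 4.092752456665039), 34.195289611816406)
lug 1147 0.06925750606058927 ((613.9906005859375, 19.10784339904785), (43.628379821777344, 32.82186508178711), 14.480695724487305)
cam [0.53160029 0.09937975 0.36124775]
pos [0.5515 0.0235 0.2268] yaw_y deg 14.86 tool shift mm [15.7 44.  26.6] tool rz -0.0007 q7 0.21 t 13.3333
```

View pics/o6.png

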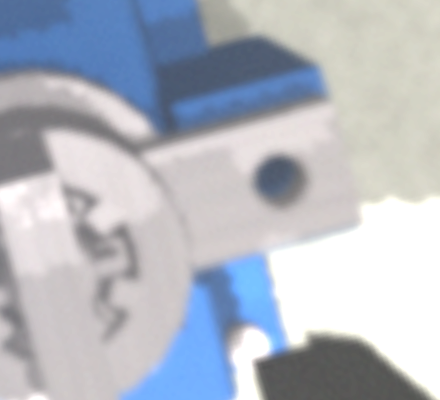

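The hub is fully home: bar top at 127 mm and lug at 69 mm. The lug hole is at (280,179) in the orthophoto, which is (.617,.020), over the ledge hole at (.6168,.0202). I go to the pin next, turning the gripper 90° so the fingers straddle the lug tangentially later.

```bash
python3 -m inch '0 .0256 .0067 0 0 0 0;0 .0256 .0067 0 0 0 0;0 .0256 .0067 0 0 0 0;0 .0256 .0067 0 0 0 0;0 .0256 .0067 0 0 0 0;0 .0256 .0067 0 0 0 0;0 .0256 .0067 0 0 0 0;0 .0256 .0067 0 0 0 0;0 .0256 .0067 0 0 0 0;0 0 0 0 0 0 0' && python3 -m inch '0 0 0 0 0 0 .12;0 0 0 0 0 0 .12;0 0 0 0 0 0 .12;0 0 0 0 0 0 .12;0 0 0 0 0 0 .12;0 0 0 0 0 0 .12;0 0 0 0 0 0 .12;0 0 0 0 0 0 .12;0 0 0 0 0 0 .12;0 0 0 0 0 0 .12;0 0 0 0 0 0 .12;0 0 0 0 0 0 .12;0 0 0 0 0 0 .12;0 0 0 0 0 0 0;0 0 0 0 0 0 0;0 0 0 0 0 0 0'
cat > pin.py <<'E'
from h import *
m=camera_model("wrist");p,d=snapshot("wrist"); np.savez("pics/w7.npz",p=p,d=d,K=m["intrinsics"],V=m["view"]); cv2.imwrite("pics/w7.png",p[:,:,::-1])
P=cloud("wrist",d,m).reshape(-1,3); ok=np.isfinite(P[:,2])&(np.hypot(P[:,0]-.551,P[:,1]-.2615)<.03)
H=P[ok&(P[:,2]>.083)&(P[:,2]<.097)]; print("head",len(H),H[:,2].mean(),cv2.minEnclosingCircle((H[:,:2]*1000).astype(np.float32)),cv2.minAreaRect((H[:,:2]*1000).astype(np.float32)))
c=np.array(cv2.minEnclosingCircle((H[:,:2]*1000).astype(np.float32))[0])/1000
plan([c[0],c[1],.068],np.radians(104.9))
E
python3 pin.py
```

```text
clock: 14.17
tool_pos: [0.55, 0.2693, 0.2263]
eef_rot: [0.607, 0.795, 0.001, -0.002]
contact_force: [-0.5, 1.2, -0.1]
opening: 0.502
finger_force: 0.0
clock: 15.5
tool_pos: [0.5514, 0.2619, 0.2275]
eef_rot: [0.991, 0.136, -0.001, 0.0]
contact_force: [-0.3, 0.2, -0.2]
opening: 0.504
finger_force: 0.0
head 234 0.08895746430133966 ((550.6903686523438, 260.7298278808594), 8.112911224365234) ((551.0581665039062, 260.289794921875), (15.1546630859375, 14.904332160949707), 14.569560050964355)
pos [0.5514 0.2621 0.2277] yaw_y deg -74.38 tool shift mm [ -0.9   1.1 159.7] tool rz 0.0126 q7 -1.33 t 15.55
```

View pics/w7.png

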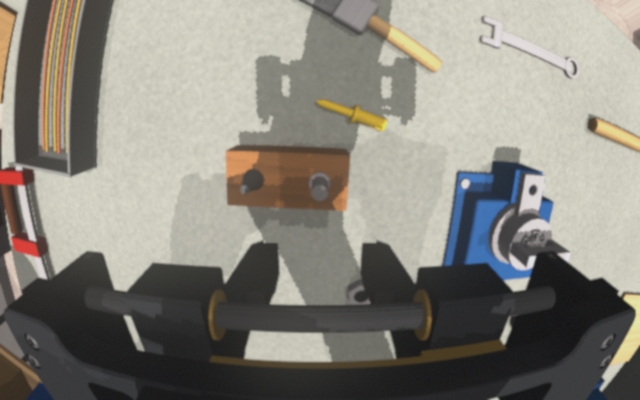

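The pin stands in the right rack hole at (319,185), the punch in the left at (250,182), and the yellow look-alike lies at (355,113). I descend on the pin.

```bash
python3 -m inch '0 -.0008 .0004 .02 0 0 .012;0 0 0 .03 0 0 0;0 0 0 .03 0 0 0;0 0 0 .03 0 0 0;0 0 0 .02 0 0 0;0 0 0 .015 0 0 0;0 0 0 .01 0 0 0;0 0 0 .004 0 0 0;0 0 0 0 0 0 0;-1 0 0 0 0 0 0;-1 0 0 0 0 0 0;-1 0 0 0 0 0 0;-1 0 0 0 0 0 0;-1 0 0 0 0 0 0;-1 0 0 0 0 0 0;-1 0 0 0 0 0 0;-1 0 0 0 0 0 0;-1 0 0 0 0 0 0;-1 0 0 0 0 0 0' 25
```

```text
clock: 17.13
tool_pos: [0.5512, 0.2623, 0.0699]
eef_rot: [0.992, 0.129, 0.0, -0.0]
contact_force: [-0.3, 0.2, 4.8]
opening: 0.171
finger_force: 25.0
```

```bash
python3 -m inch '-1 0 0 -.005 0 0 0;-1 0 0 -.015 0 0 0;-1 0 0 -.025 0 0 0;-1 0 0 -.03 0 0 0;-1 0 0 -.03 0 0 0;-1 0 0 -.025 0 0 0;-1 0 0 -.005 0 0 0;-1 0 0 0 0 0 0;-1 0 0 0 0 0 0'
python3 - <<'E'
from h import *
plan([.6172,.021,.20],np.radians(104.9))
E
```

```text
clock: 17.88
tool_pos: [0.5499, 0.2622, 0.2032]
eef_rot: [0.992, 0.129, -0.001, -0.0]
contact_force: [-0.5, -0.5, -1.1]
opening: 0.172
finger_force: 25.0
pos [0.5499 0.2622 0.2032] yaw_y deg -75.15 tool shift mm [  3.2 250.4   3.2] tool rz -0.0009 q7 -1.32 t 17.8833
```

```bash
python3 -m inch '-1 0 .012 0 0 0 0;-1 .0005 .028 0 0 0 0;-1 .0005 .028 0 0 0 0;-1 .0005 .028 0 0 0 0;-1 .0005 .028 0 0 0 0;-1 .0005 .028 0 0 0 0;-1 .0005 .028 0 0 0 0;-1 0 .028 0 0 0 0;-1 0 .028 0 0 0 0;-1 0 .014 0 0 0 0;-1 0 0 0 0 0 0;-1 0 0 0 0 0 0;-1 0 0 0 0 0 0'
cat > ins.py <<'E'
from h import *
import sys
m=camera_model("wrist");p,d=snapshot("wrist"); cv2.imwrite(sys.argv[1],p[:,:,::-1])
P=cloud("wrist",d,m).reshape(-1,3); s,t,M=tool(); ok=np.isfinite(P[:,2])&(np.hypot(*(P[:,:2]-t[:2]).T)<.014)
for dz in (-.055,-.045,-.035,-.028):
    Q=P[ok&(abs(P[:,2]-t[2]-dz)<.005)]; print("shank dz",dz,len(Q),Q.mean(0)-t if len(Q) else "")
plan([.6172,.021,.14],np.radians(104.9)); print(s["contact_force"].round(1),s["moment"].round(3))
E
python3 ins.py pics/w8.png
```

```text
clock: 18.97
tool_pos: [0.617, 0.0234, 0.2032]
eef_rot: [0.991, 0.13, -0.001, -0.001]
contact_force: [-0.9, 1.1, -1.9]
opening: 0.174
finger_force: 25.0
shank dz -0.055 45 [ 0.00265834 -0.00032752 -0.0527322 ]
shank dz -0.045 87 [ 0.0028312  -0.00040216 -0.04465726]
shank dz -0.035 41 [ 0.00329674 -0.00016875 -0.03752243]
shank dz -0.028 0 
pos [0.6171 0.0238 0.2034] yaw_y deg -75.0 tool shift mm [-0.5  2.9 63.4] tool rz 0.0018 q7 -0.96 t 19.0167
[ 0.2  0.2 -1.2] [-0.068  0.116  0.019]
```

View pics/w8.png

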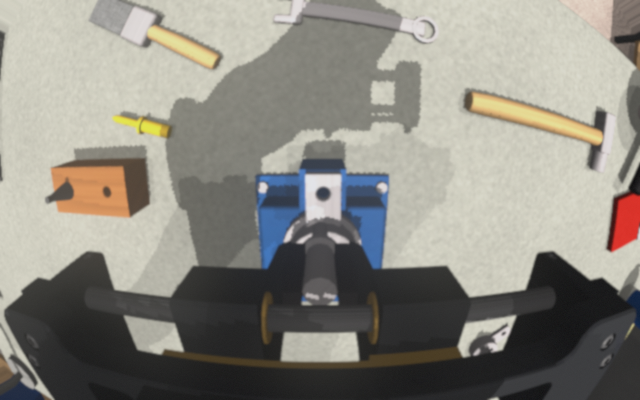

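The pin hangs in the gripper. The lug hole is seen at (322,194), with the ledge behind it. I measure the hole in this same view.

Run:
```python
from h import *
m=camera_model("wrist"); g=cv2.imread("pics/w8.png",0)[180:208,308:338]
b=(g<0.5*np.percentile(g,80)).astype(np.uint8); n,l,st,c=cv2.connectedComponentsWithStats(b); k=l[14,14]; print(k,st[k],c[k]); 
uv=c[k]+[308,180]; h=onplane("wrist",uv,.07,m); print(uv,h)
t,M=tool()[1:]; pin=t+[-.0003,-.0012,0]; print("pin->hole tool mm",M.T@(h-pin)*1000)
```

```text
1 [  9   8  13  12 130] [14.93076923 13.43846154]
[322.93076923 193.43846154] [0.61773905 0.0201888  0.07      ]
pin->hole tool mm [  0.46079153   2.89889924 133.4234232 ]
```

```bash
python3 -m inch '-1 .0004 .0029 .01 0 0 0;-1 0 0 .02 0 0 0;-1 0 0 .02 0 0 0;-1 0 0 .01 0 0 0;-1 0 0 .004 0 0 0;-1 0 0 0 0 0 0;-1 0 0 0 0 0 0;-1 0 0 0 0 0 0' && python3 ins.py pics/w9.png && python3 -m inch '-1 0 0 .003 0 0 0;-1 0 0 .003 0 0 0;-1 0 0 .003 0 0 0;-1 0 0 .003 0 0 0;-1 0 0 .002 0 0 0;-1 0 0 0 0 0 0;-1 0 0 0 0 0 0'
```

```text
clock: 19.68
tool_pos: [0.6196, 0.0184, 0.1412]
eef_rot: [0.992, 0.129, 0.001, 0.0]
contact_force: [-0.2, -0.9, -0.3]
opening: 0.174
finger_force: 25.0
shank dz -0.055 40 [ 2.91745771e-03  7.94835066e-05 -5.29732387e-02]
shank dz -0.045 86 [ 0.00310682 -0.00011742 -0.04514518]
shank dz -0.035 47 [ 3.50073745e-03  5.97851527e-05 -3.77077307e-02]
shank dz -0.028 0 
pos [0.6196 0.0184 0.1412] yaw_y deg -75.17 tool shift mm [-1.6 -3.1  1.2] tool rz -0.0011 q7 -0.91 t 19.7333
[ 0.1  0.2 -1.6] [-0.036  0.12  -0.012]
clock: 20.32
tool_pos: [0.6187, 0.0187, 0.126]
eef_rot: [0.992, 0.129, -0.0, -0.0]
contact_force: [-0.2, 0.6, -0.3]
opening: 0.168
finger_force: 25.0
```

```bash
python3 -m inch '-1 0 0 .002 0 0 0;-1 0 0 .002 0 0 0;-1 0 0 .002 0 0 0;-1 0 0 0 0 0 0;-1 0 0 0 0 0 0'
python3 - <<'E'
from h import *
s=get_state();print(s["contact_force"].round(1),s["moment"].round(3),s["tool_pos"].round(4))
E
```

```text
clock: 20.73
tool_pos: [0.6187, 0.0187, 0.1199]
eef_rot: [0.992, 0.129, -0.0, -0.0]
contact_force: [0.5, 1.3, -1.3]
opening: 0.171
finger_force: 25.0
[ 0.5  1.3 -1.3] [0.295 0.197 0.047] [0.6187 0.0187 0.1199]
```

```bash
python3 -m inch '-1 0 -.001 0 0 0 0;-1 0 0 .002 0 0 0;-1 0 0 .002 0 0 0;-1 0 0 .002 0 0 0;-1 0 0 .002 0 0 0;-1 0 0 0 0 0 0;-1 0 0 0 0 0 0'
python3 - <<'E'
from h import *
s=get_state();print(s["contact_force"].round(1),s["moment"].round(3),s["tool_pos"].round(4))
E
```

```text
clock: 21.32
tool_pos: [0.6184, 0.0196, 0.1119]
eef_rot: [0.992, 0.129, -0.0, -0.0]
contact_force: [-0.1, 0.2, -1.1]
opening: 0.168
finger_force: 25.0
[-0.1  0.2 -1.1] [0.23  0.176 0.011] [0.6184 0.0196 0.1119]
```

```bash
python3 -m inch '-1 0 0 .003 0 0 0;-1 0 0 .003 0 0 0;-1 0 0 .003 0 0 0;-1 0 0 .003 0 0 0;-1 0 0 .003 0 0 0;-1 0 0 .003 0 0 0;-1 0 0 .002 0 0 0;-1 0 0 .001 0 0 0;-1 0 0 .001 0 0 0;-1 0 0 0 0 0 0;-1 0 0 0 0 0 0'
python3 - <<'E'
from h import *
s=get_state();print(s["contact_force"].round(1),s["moment"].round(3),s["tool_pos"].round(4))
E
```

```text
clock: 22.23
tool_pos: [0.6184, 0.0197, 0.09]
eef_rot: [0.992, 0.129, -0.0, -0.0]
contact_force: [-0.2, 2.4, -1.8]
opening: 0.173
finger_force: 25.0
[-0.2  2.4 -1.8] [ 0.562  0.222 -0.005] [0.6184 0.0197 0.09  ]
```

```bash
python3 -m inch '-1 0 0 .001 0 0 0;-1 0 0 .0005 0 0 0;-1 0 0 0 0 0 0;-1 0 0 0 0 0 0'
python3 - <<'E'
from h import *
s=get_state();print(s["contact_force"].round(1),s["tool_pos"].round(4))
E
```

```text
clock: 22.57
tool_pos: [0.6187, 0.0198, 0.0895]
eef_rot: [0.992, 0.129, 0.0, -0.0]
contact_force: [-1.8, 2.2, 6.4]
opening: 0.171
finger_force: 25.0
[-1.8  2.2  6.4] [0.6187 0.0198 0.0895]
```

Contact shows the collar is on the lug. I release, rise and check.

```bash
python3 -m inch '0 0 0 0 0 0 0;0 0 0 0 0 0 0;0 0 0 0 0 0 0;0 0 0 0 0 0 0;0 0 0 0 0 0 0;0 0 0 0 0 0 0;0 0 0 0 0 0 0;0 0 0 0 0 0 0;0 0 0 -.01 0 0 0;0 0 0 -.02 0 0 0;0 0 0 -.03 0 0 0;0 0 0 -.03 0 0 0;0 0 0 -.03 0 0 0;0 0 0 -.01 0 0 0;0 0 0 0 0 0 0;0 0 0 0 0 0 0'
python3 - <<'E'
from h import *
m=camera_model("wrist");p,d=snapshot("wrist"); cv2.imwrite("pics/w10.png",p[:,:,::-1])
P=cloud("wrist",d,m).reshape(-1,3); e=P[:,:2]-[.6175,.02]; Q=P[np.isfinite(P[:,2])&(np.hypot(*e.T)<.02)]
T=Q[Q[:,2]>.1]; print("pin top z",np.percentile(Q[:,2],98),"expect .110",T.mean(0),len(T))
e=P[:,:2]-[.557,.005]; B=P[np.isfinite(P[:,2])&(np.hypot(*e.T)<.045)&(P[:,2]>.12)&(P[:,2]<.14)]; print("bar z",np.median(B[:,2]),cv2.minAreaRect((B[:,:2]*1000).astype(np.float32)))
E
```

```text
clock: 23.9
tool_pos: [0.6184, 0.0197, 0.2188]
eef_rot: [0.992, 0.129, 0.0, -0.0]
contact_force: [-0.1, -0.4, -0.8]
opening: 0.502
finger_force: 0.0
pin top z 0.29925846213570634 expect .110 [0.62761734 0.02218857 0.2113885 ] 691
bar z 0.1270874846810008 ((557.8561401367188, 3.8483505249023438), (15.377228736877441, 66.901611328125), 15.075278282165527)
```

View pics/w10.png

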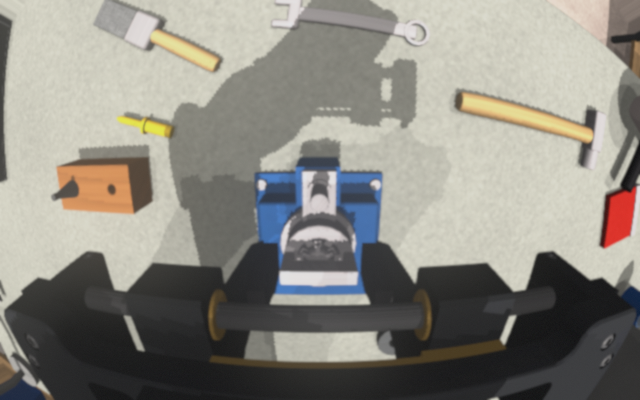

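The pin stands upright in the lug at (320,190), and the punch and the other things are untouched. One height check, then I hand in.

Run:
```python
from h import *
m=camera_model("wrist");p,d=snapshot("wrist"); P=cloud("wrist",d,m).reshape(-1,3); e=P[:,:2]-[.6175,.02]
Q=P[np.isfinite(P[:,2])&(np.hypot(*e.T)<.014)&(P[:,2]<.14)]; z=np.percentile(Q[:,2],[80,90,95]); print(z)
T=Q[Q[:,2]>.105]; print(len(T),T.mean(0))
if len(T)>20 and .106<z[1]<.113: print(r.finish_job())
```

```text
[0.109069   0.10949243 0.10979227]
288 [0.61828166 0.0189422  0.10896618]
the job is handed in; nothing more can be done
None
```

The hub is fully home on the spindle and turned so its lug hole stands over the ledge hole. The lock pin is seated through both holes with its collar on the lug. The gripper had let go of everything when I handed the job in at about 24 s.

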